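# Free the stuck fixture carriage and run it home against its hidden stop

## Robot

A 6-joint arm with a two-finger parallel gripper is mounted at the origin on the work surface. World frame = base frame: x ahead of the robot, y to its left, z up, the work surface at z = 0. Lengths are in m, angles in rad, forces in N, time in s.
With the tool pointing down it reaches from about 0.35 to 0.775 m from the base axis. Payload 7.3 kg.
Tool frame: the origin (TCP) lies at the very end of the fingers, on their centre line; the grasp point (between the pads) lies 19 mm behind it (pinch_z is the distance from the TCP to the grasp point, in m); z points along the fingers, y is the line along which they close (so a half turn about z gives the same grasp; the last joint's range is limited). The gripper opens to 92 mm and grips with 3 to 60 N. Pads are 19 mm wide; open, the fingers measure 130 mm over their backs; the gripper's body (75 mm by 190 mm) begins 47 mm behind the grasp point.
Start: joints at [-1.337, 0.342, 1.524, -0, 1.275, -0.146], TCP at [0.195, -0.488, 0.227] pointing down, gripper open.
Joint ranges: [-2.53, 2.53], [-0.77, 2.02], [0.04, 2.7], [-1, 4.14], [0.28, 2.66], [-3.11, 3.11]. Speed limits (rad/s): [2.57, 2.57, 3.14, 3.14, 3.14, 3.14].

## Interface

Orientations are given as [roll, pitch, yaw] about the fixed x, y, z axes, in that order (R = Rz(yaw) Ry(pitch) Rx(roll)).
In Python, from cell import * gives the robot as it stands.
- The arm moves only by the tool arm_command, never from a script. Its arguments are lists of equal length, an entry for each row: "fingers": the gripper command: -1 is fully open, 1 is shut, values between are in proportion; "travel": the shift along the tool's x, y, z in m, a list of three; "dr": the turn, a rotation vector about the tool's x, y, z in degrees, a list of three. In form: {"fingers": [fingers, ...], "travel": [[x, y, z], ...], "dr": [[wx, wy, wz], ...]}. A call has 1 to 8 rows; each row is the pose to reach, as a shift and turn from the pose commanded when the call began, along the tool's axes at that moment; what a row does not reach only later rows make up. A row lasts 1/12 s, in which the tool goes at most 41.7 mm and 7.16 degrees, less where a joint would pass 70% of its speed; a pose out of reach is approached as far as the arm can. A call with a gripper value outside its range is refused whole. The fingers move at their own pace and stop on an object; "squeeze" is the grip in N (left out, the last holds). Time passes only in rows, so rows that repeat a pose let the fingers close. It gives the time, the measured TCP pose, the force, the opening and the grip force at its end, in the units of the state.
- observe(): the state, without advancing time (a new reading comes with each control period).
- read_camera(name): name is "side" or "top"; returns a dict with "color" (400x640x3 uint8, blue, green, red), "z_map" (400x640 float32, m along the optical axis (not along the pixel's ray), 0 where there is no reading), "fx", "fy", "cx", "cy" (pixels), "R" (3x3) and "t" (3): a world point X has camera coordinates R X + t. Camera axes: x right, y down, z forward; pixel columns grow to the right and rows downward; lengths in m; the calibration is good to about 2 mm. A picture is of the moment at which its call begins.
- hand_in(): hands the job in; it is judged then, once.
The state is a dict: "time": time; "qpos": joint angles; "qvel": joint speeds; "joint_efforts": joint torques, N m; "tool_pos": TCP position; "tool_rot": TCP orientation; "contact_force": force on the tool from outside, world axes, zero at the start; "torque": the same for the moment, N m; "opening": finger opening in m; "grip_force": force on a finger pad.
Only numpy, scipy, OpenCV 4.12 (cv2) and the standard library are available. Lean on these libraries where they do the work, as an engineer would, in place of code of your own. Each camera call takes 0.05 s, during which the arm holds its last target. There are 200 camera calls.

## Task

The carriage of the assembly slide on the bench has stuck on its rail. Push it from behind, along the rail towards the blue cover, until it breaks free, then slide it on slowly until its rod rests against the sprung stop hidden inside the cover, pressing that stop gently and never with more than about 12 newtons, and leave it resting there. Leave the oil bottle, the screwdriver and the blue tray alone.

Things in the scene. Friction and masses are not known exactly. Their poses are not given: they have to be found in the camera images.
- base: Fixed aluminium base plate of the slide, 460 x 100 x 15 mm, carrying a steel rail 20 mm wide whose top is 27 mm above the bench. Origin: centre of its underside, on the bench. Its x axis runs along the rail and points the way the carriage must travel, towards the blue cover; z up. Place and yaw vary.
- carriage: Aluminium carriage, 60 mm long (x, its way of travel), 70 wide, 28 high, about 0.6 kg; origin: centre of its underside, 27 mm above the bench. Slides along x only, start varies. A hidden catch holds it: up to 3 mm of play, then about 11 to 20 N (varies) to start it, less over the next 10 mm; it breaks free with a lurch of some mm, then drags about 4 N and stays where left. It cannot go backwards.
- push_face (a point): Centre of the flat rear face of the red push plate that stands up at the carriage's rear: 50 mm wide, 12 mm thick, its face reaching from 55 to 102 mm above the bench. This point is 78 mm above the bench, 30 mm behind the carriage's origin; push here, along the carriage's x.
- rod_tip (a point): Round tip of the 14 mm steel rod that runs forward from the carriage on its centre line, 150 mm ahead of the carriage's origin and 41 mm above the bench. It enters the cover and meets the hidden stop.
- cover: Fixed blue sheet-metal cover at the far end of the base, 150 mm along x, 80 wide, 75 high, its top 90 mm above the bench. Origin: centre of its underside, 15 mm above the bench; x as the base's. The rod enters by a mouth in its front wall, 75 mm before the origin. Its place along the base varies.
- mouth (a point): Centre of the mouth in the cover's front wall. Hidden inside, the sprung stop waits for the rod tip 20 to 75 mm behind this point (it varies, cannot be seen; total travel 40 to 215 mm). The stop yields about 0.5 mm per newton, 12 mm at most; when the push ends it presses the carriage back a little until the drag holds it, still bearing on the stop.
- oiler: Bystander: loose white plastic oil bottle, 52 mm diameter, 130 mm tall, standing on the bench. Origin: centre of its underside.
- screwdriver: Bystander: loose screwdriver, 160 mm long, red handle, lying on the bench. Origin: on its underside.
- tray: Bystander: loose empty blue plastic tray, 110 x 80 x 40 mm, on the bench. Origin: centre of its underside.

How it is judged:
By the outcome, as a careful person would: the job done as asked, in the order asked, and still so for the second after the job is handed in, with the robot touching nothing.
It also fails if it takes over 48 s, if anything falls off the work surface, if the arm or the gripper's body presses on something with over 40 N, if the wrist force passes 120 N, or if a joint passes its speed limit or range.

## Working session

There is one attempt and no reset: what is moved stays moved. The work goes in short steps, Python scripts to look and compute and a tool call to move; the robot and the scene stay as the last step left them, time stands still between calls to the robot, and variables do not carry over. Pictures are saved under pics/ and viewed, at most 10 in all, crops included, and the job is handed in when it is done.

Besides the shell and the picture viewer there is one more tool, called after ">>>" as name(argument=value, ...) on one line, values as JSON. arm_command: Moves the arm, as the interface text tells. Its arguments: {"type":"object","properties":{"fingers":{"type":"array","items":{"type":"number"}},"travel":{"type":"array","items":{"type":"array","items":{"type":"number"}}},"dr":{"type":"array","items":{"type":"array","items":{"type":"number"}}},"squeeze":{"type":"number"}},"required":["fingers","travel","dr"]}

```bash
mkdir -p pics
python3 - <<'E'
from cell import *
import cv2,numpy as np,pickle
d={n:read_camera(n) for n in("side","top")}
pickle.dump(d,open('v0.pkl','wb'))
for n in d: cv2.imwrite(f'pics/{n}0.png',d[n]['color'])
o=observe();print(o['time'],o['tool_pos'],o['tool_rot'],o['contact_force'])
E
```

```text
0.1 [ 0.19457053 -0.48725088  0.22611232] [-3.14026227e+00 -1.81815525e-04  3.79781000e-01] [-0.11387583  0.55854307 -0.85403851]
```

View pics/side0.png

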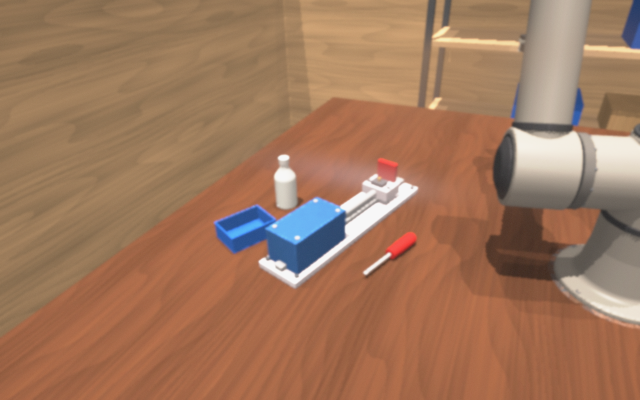

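View pics/top0.png

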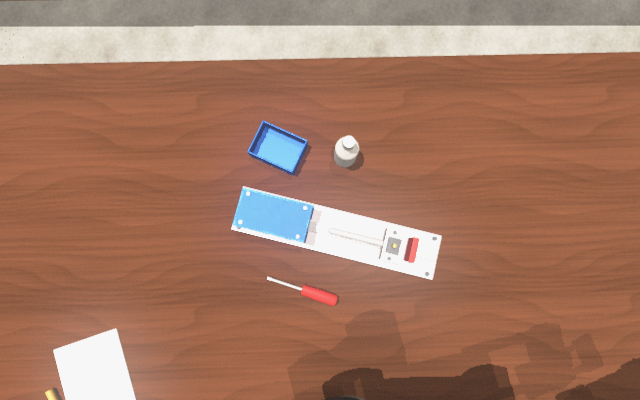

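The side view shows the slide with its red plate at (388,170) and the blue cover at (307,233). In the top view the red plate is at (412,250), the cover at (273,215), the oiler at (346,152), the tray at (278,148) and the screwdriver at (303,291). The carriage has to travel left in the top image.

```bash
cat > h.py <<'E'
import cv2,numpy as np
def ray(c,uv,z):
    uv=np.atleast_2d(uv).astype(float)
    d=np.c_[(uv[:,0]-c['cx'])/c['fx'],(uv[:,1]-c['cy'])/c['fy'],np.ones(len(uv))]@c['R']
    o=-c['R'].T@c['t']
    return o+d*((z-o[2])/d[:,2])[:,None]
def mask(c,col):
    h=cv2.cvtColor(c['color'],cv2.COLOR_BGR2HSV);H,S,V=cv2.split(h)
    if col=='red': return (((H<6)|(H>174))&(S>190)&(V>110)).astype(np.uint8)
    if col=='blue': return ((H>95)&(H<125)&(S>130)).astype(np.uint8)
    return ((S<60)&(V>150)).astype(np.uint8)
def blob(c,col,box):
    m=mask(c,col);k=np.zeros_like(m);x0,y0,x1,y1=box;k[y0:y1,x0:x1]=m[y0:y1,x0:x1]
    n,l,s,ce=cv2.connectedComponentsWithStats(k);i=1+np.argmax(s[1:,4])
    p=np.argwhere(l==i)[:,::-1].astype(np.float32)
    return p,cv2.minAreaRect(p)
E
python3 - <<'E'
from h import *;import pickle
d=pickle.load(open('v0.pkl','rb'));t=d['top'];np.set_printoptions(precision=4,suppress=True)
print('cam',-t['R'].T@t['t'],t['fx'])
for n,col,box,z in(('red','red',(395,225,430,275),.102),('cover','blue',(225,180,320,250),.09),('base','w',(225,180,450,285),.015),('oil','w',(325,130,365,172),.1),('tray','blue',(240,115,312,178),.04)):
    p,r=blob(t,col,box);b=cv2.boxPoints(r);X=ray(t,b,z)
    print(n,len(p),b.round(1).tolist(),'\n',X[:,:2],'ctr',X.mean(0)[:2],'sides',np.linalg.norm(X[1]-X[0]),np.linalg.norm(X[2]-X[1]))
    e=X[1]-X[0] if np.linalg.norm(X[1]-X[0])>np.linalg.norm(X[2]-X[1]) else X[2]-X[1];print(' yaw',np.arctan2(e[1],e[0]))
s=d['side'];p,r=blob(s,'red',(370,150,405,185));print('side',r,ray(s,r[0],.078), len(p))
zz=t['z_map'];
for uv in((412,250),(273,215),(420,240),(414,262)):
    print(uv,zz[uv[1],uv[0]], (-t['R'].T@t['t'])[2]-zz[uv[1],uv[0]])
E
```

```text
cam [0.5037 0.062  0.8618] 378.82418301209566Traceback (most recent call last):
  File "<stdin>", line 5, in <module>
  File "h.py", line 14, in blob
    n,l,s,ce=cv2.connectedComponentsWithStats(k);i=1+np.argmax(s[1:,4])
                                                     ~~~~~~~~~^^^^^^^^^
    return _wrapfunc(a, 'argmax', axis=axis, out=out, **kwds)
    return bound(*args, **kwds)
ValueError: attempt to get argmax of an empty sequence
```

```bash
sed -i 's/(H<6)|(H>174))&(S>190)&(V>110)/(H<5)|(H>172))\&(S>170)\&(V>90)/' h.py
cat > m.py <<'E'
from h import *;import pickle
d=pickle.load(open('v0.pkl','rb'));t=d['top'];np.set_printoptions(precision=4,suppress=True)
hs=cv2.cvtColor(t['color'],cv2.COLOR_BGR2HSV);print(hs[250,404:422].tolist(),hs[300,200])
C=-t['R'].T@t['t']
for n,col,box,z in(('red','red',(395,225,430,275),.102),('cover','blue',(225,180,320,250),.09),('base','w',(225,180,450,285),.015),('oil','w',(325,130,365,172),.1),('tray','blue',(240,115,312,178),.04)):
  try:
    p,r=blob(t,col,box);b=cv2.boxPoints(r);X=ray(t,b,z)
    print(n,len(p),b.round(1).tolist(),'\n',X[:,:2].tolist(),'ctr',X.mean(0)[:2],'sides',np.linalg.norm(X[1]-X[0]),np.linalg.norm(X[2]-X[1]))
    e=X[1]-X[0] if np.linalg.norm(X[1]-X[0])>np.linalg.norm(X[2]-X[1]) else X[2]-X[1];print(' yaw',np.arctan2(e[1],e[0]))
  except Exception as E: print(n,E)
s=d['side']
for uv in((412,250),(273,215),(412,244)):
    print(uv, C[2]-t['z_map'][uv[1],uv[0]])
p,r=blob(s,'red',(370,150,405,185));print('side',r,ray(s,r[0],.078), len(p))
E
python3 m.py
```

```text
[[15, 2, 247], [1, 50, 223], [0, 105, 167], [1, 111, 158], [0, 110, 160], [1, 112, 159], [0, 117, 168], [1, 128, 247], [2, 123, 247], [1, 127, 247], [1, 129, 247], [1, 132, 247], [1, 125, 243], [15, 4, 247], [30, 1, 247], [30, 1, 247], [30, 1, 247], [30, 1, 247]] [ 10 133 146]
red attempt to get argmax of an empty sequence
cover attempt to get argmax of an empty sequence
base 6302 [[230.39999389648438, 229.39999389648438], [241.5, 185.10000610351562], [443.1000061035156, 235.5], [432.1000061035156, 279.79998779296875]] 
 [[0.5450864905229069, 0.2593504187146083], [0.644018543669489, 0.2343812481454578], [0.5178984362293899, -0.2148651292185989], [0.42137667699798076, -0.18415807171275517]] ctr [0.5321 0.0237] sides 0.10203435999068874 0.4666139615093301
 yaw -1.8444883750226297
oil 487 [[334.0, 135.0], [358.0, 135.0], [358.0, 161.0], [334.0, 161.0]] 
 [[0.729626543320032, 0.026063923240397135], [0.7283958996907903, -0.023569339316792295], [0.6736540768541485, -0.021458125310494736], [0.674922544323387, 0.027787815950437646]] ctr [0.7016 0.0022] sides 0.04964851695482047 0.0547825190371771
 yaw 3.103045011321656
tray 575 [[246.8000030517578, 152.60000610351562], [262.0, 119.80000305175781], [308.3999938964844, 141.1999969482422], [293.20001220703125, 174.0]] 
 [[0.7122778050282386, 0.2172280218186408], [0.7863597141303653, 0.18302460965679518], [0.7347451396342545, 0.08062558992178112], [0.6615433004049777, 0.11572337069857226]] ctr [0.7237 0.1492] sides 0.08159658485334333 0.11467180796999049
 yaw -2.0376813988211144
(412, 250) 0.10676764460615362
(273, 215) 0.0895516774278089
(412, 244) 0.10597269745878424
side ((387.3529357910156, 163.08824157714844), (17.70509910583496, 2.425356149673462), 14.03624439239502) [[ 0.5004 -0.1628  0.078 ]] 33
```

```bash
sed -i "s/return (((H<.*/return (((H<6)|(H>172))\&(S>90)\&(V>205)).astype(np.uint8)/; s/(S>130)).ast/(S>100)\&(V>190)).ast/" h.py
sed -i '/^hs=/d;/^p,r=blob(s/d' m.py; python3 m.py | grep -v oil
python3 - <<'E'
from h import *;import pickle
d=pickle.load(open('v0.pkl','rb'));t=d['top']
p,r=blob(t,'red',(395,225,430,275));X=ray(t,p,.102)[:,:2]
u=np.array([np.cos(1.297),np.sin(1.297)]);n=np.array([-u[1],u[0]])
print('along',np.percentile(X@u,[0,5,50,95,100]),'lat',np.percentile(X@n,[0,50,100]))
p,r=blob(t,'blue',(225,180,320,250));X=ray(t,p,.09)[:,:2]
print('cov',np.percentile(X@u,[0,1,50,99,100]),'lat',np.percentile(X@n,[0,50,100]))
E
```

```text
red 141 [[407.79998779296875, 260.70001220703125], [413.1000061035156, 237.10000610351562], [418.70001220703125, 238.39999389648438], [413.3999938964844, 262.0]] 
 [[0.4684940388697571, -0.11273770255905594], [0.514965456417325, -0.12577510775212877], [0.512156783460749, -0.1369182800592944], [0.4657128940299583, -0.12380447447630927]] ctr [ 0.4903 -0.1248] sides 0.04826558383619501 0.011491689729721418
 yaw -0.2735156328347628
cover 2609 [[231.89999389648438, 224.5], [241.10000610351562, 187.5], [312.8999938964844, 205.5], [303.6000061035156, 242.39999389648438]] 
 [[0.5512406454906985, 0.23888271439431571], [0.6265981322786931, 0.21985775852137962], [0.5855290566482334, 0.07351678747423843], [0.5108305460406342, 0.094112743491482]] ctr [0.5685 0.1566] sides 0.0777219387365623 0.15199456825873955
 yaw -1.8443980578918064
base 6302 [[230.39999389648438, 229.39999389648438], [241.5, 185.10000610351562], [443.1000061035156, 235.5], [432.1000061035156, 279.79998779296875]] 
 [[0.5450864905229069, 0.2593504187146083], [0.644018543669489, 0.2343812481454578], [0.5178984362293899, -0.21486
[... 427 characters left out ...]
246.6999969482422, 151.8000030517578], [261.6000061035156, 119.19999694824219], [306.79998779296875, 140.0], [291.8999938964844, 172.5]] 
 [[0.7141903672463032, 0.21735439061205694], [0.7875328870271969, 0.1837373922774109], [0.7375737665371893, 0.08396719775128855], [0.6650734240051546, 0.1184490549501045]] ctr [0.7261 0.1509] sides 0.08067978547841073 0.11157959238102365
 yaw -2.0350373094531866
(412, 250) 0.10676764460615362
(273, 215) 0.0895516774278089
(412, 244) 0.10597269745878424
along [0.00668476 0.0073416  0.01252376 0.01771027 0.01814763] lat [-0.53000749 -0.50571846 -0.48159158]
cov [0.22874373 0.23033424 0.30288036 0.37685804 0.37929248] lat [-0.54383844 -0.5050253  -0.46613707]
```

The rail yaw is 1.297 rad. The rear face of the plate is at about (0.488,-0.130) and the mouth is about 42 mm ahead of the rod tip. The plate, cover and tray all measure close to their given sizes. I'll move high and behind the plate, with the fingers shut and tool x along the rail.

>>> arm_command(fingers=[1, 1, 1, 1, 1, 1, 1, 1], travel=[[0.035, -0.0175, 0], [0.07, -0.035, 0], [0.105, -0.0525, 0], [0.14, -0.07, 0], [0.175, -0.0875, 0], [0.21, -0.105, 0], [0.245, -0.1225, 0], [0.28, -0.14, 0]], dr=[[0, 0, -6.5], [0, 0, -13], [0, 0, -19.5], [0, 0, -26], [0, 0, -32.5], [0, 0, -39], [0, 0, -45.5], [0, 0, -52.5]], squeeze=10)

```text
time: 0.77
tool_pos: [0.4036, -0.252, 0.2266]
tool_rot: [-3.141, -0.0, 1.301]
contact_force: [0.8, -1.5, -0.3]
opening: 0.043
grip_force: 0.0
```

>>> arm_command(fingers=[1, 1, 1, 1, 1, 1, 1, 1], travel=[[0.015, 0.012, 0.01], [0.035, 0.024, 0.03], [0.055, 0.036, 0.055], [0.075, 0.048, 0.085], [0.088, 0.048, 0.115], [0.098, 0.048, 0.145], [0.103, 0.048, 0.162], [0.103, 0.048, 0.162]], dr=[[0, 0, 0], [0, 0, 0], [0, 0, 0], [0, 0, 0], [0, 0, 0], [0, 0, 0], [0, 0, 0], [0, 0, 0]])

```text
time: 1.43
tool_pos: [0.4746, -0.1652, 0.0609]
tool_rot: [-3.133, -0.002, 1.298]
contact_force: [-1.1, 0.4, -0.6]
opening: 0.0006
grip_force: 0.0
```

```bash
cat > look.py <<'E'
import sys
from cell import *
from h import *
u=np.array([np.cos(1.297),np.sin(1.297)]);n=np.array([-u[1],u[0]])
o=observe();P=np.array(o['tool_pos']);F=np.array(o['contact_force'])
print(o['time'],'a',round(P[:2]@u,4),'l',round(P[:2]@n,4),'z',round(P[2],4),'yaw',round(o['tool_rot'][2],4),'Fa',round(F[:2]@u,2),'F',F.round(1),'open',o['opening'])
for k in sys.argv[1:]:
    n_,f=k.split(':');cv2.imwrite('pics/'+f+'.png',read_camera(n_)['color'])
E
python3 look.py side:s1 top:t1
python3 -c "
import cv2,numpy as np
a=cv2.imread('pics/s1.png')[120:270,250:450];b=cv2.imread('pics/t1.png')[170:320,300:500]
cv2.imwrite('pics/c1.png',cv2.resize(np.hstack([a,b]),(800,300)))"
```

```text
1.4333 a -0.0308 l -0.5016 z 0.0609 yaw 1.2975 Fa 0.09 F [-1.1  0.4 -0.6] open 0.0006203426560535976
```

View pics/c1.png

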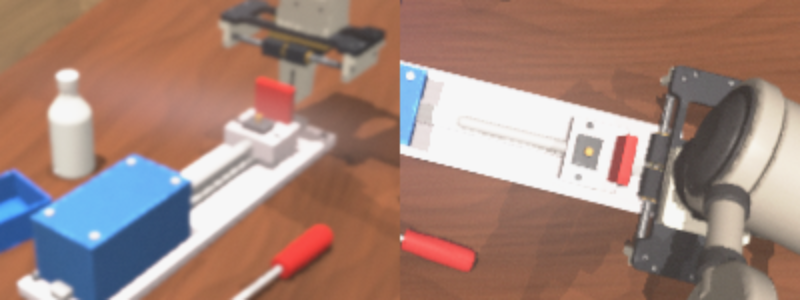

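The crop shows the closed fingers directly behind the red plate, centred on it, and clear of everything. Next I close the gap.

>>> arm_command(fingers=[1, 1, 1, 1, 1, 1, 1, 1], travel=[[0.005, 0.001, 0], [0.01, 0.002, 0], [0.014, 0.003, 0], [0.017, 0.004, 0], [0.019, 0.004, 0], [0.021, 0.004, 0], [0.022, 0.004, 0], [0.023, 0.004, 0]], dr=[[0, 0, 0], [0, 0, 0], [0, 0, 0], [0, 0, 0], [0, 0, 0], [0, 0, 0], [0, 0, 0], [0, 0, 0]])

```text
time: 2.2
tool_pos: [0.4871, -0.1465, 0.0648]
tool_rot: [3.141, 0.0, 1.296]
contact_force: [-0.6, -0.2, -0.4]
opening: 0.0009
grip_force: 0.0
```

>>> arm_command(fingers=[1, 1, 1, 1, 1, 1, 1, 1], travel=[[0.001, 0, 0], [0.002, 0, 0], [0.003, 0, 0], [0.004, 0, 0], [0.005, 0, 0], [0.006, 0, 0], [0.007, 0, 0], [0.008, 0, 0]], dr=[[0, 0, 0], [0, 0, 0], [0, 0, 0], [0, 0, 0], [0, 0, 0], [0, 0, 0], [0, 0, 0], [0, 0, 0]])

```text
time: 2.87
tool_pos: [0.489, -0.1396, 0.0647]
tool_rot: [-3.142, 0.001, 1.297]
contact_force: [-3.0, -8.1, -0.3]
opening: 0.0008
grip_force: 4.7
```

```bash
python3 look.py
```

```text
2.8667 a -0.0022 l -0.5085 z 0.0647 yaw 1.2965 Fa -8.64 F [-3.  -8.1 -0.3] open 0.0007779313038090059
```

Contact is made at 8.6 N. I'll keep pushing in small steps.

>>> arm_command(fingers=[1, 1, 1, 1], travel=[[0.0005, 0, 0], [0.001, 0, 0], [0.0015, 0, 0], [0.002, 0, 0]], dr=[[0, 0, 0], [0, 0, 0], [0, 0, 0], [0, 0, 0]])

```text
time: 3.2
tool_pos: [0.4892, -0.1391, 0.0648]
tool_rot: [-3.141, 0.003, 1.297]
contact_force: [-5.4, -15.3, -0.1]
opening: 0.0002
grip_force: 7.8
```

>>> arm_command(fingers=[1, 1, 1, 1], travel=[[0.0005, 0, 0], [0.001, 0, 0], [0.0015, 0, 0], [0.002, 0, 0]], dr=[[0, 0, 0], [0, 0, 0], [0, 0, 0], [0, 0, 0]])

```text
time: 3.53
tool_pos: [0.4896, -0.1375, 0.0648]
tool_rot: [-3.141, 0.004, 1.297]
contact_force: [-5.5, -14.4, 0.0]
opening: 0.0002
grip_force: 7.4
```

>>> arm_command(fingers=[1, 1, 1, 1], travel=[[0.0005, 0, 0], [0.001, 0, 0], [0.0015, 0, 0], [0.002, 0, 0]], dr=[[0, 0, 0], [0, 0, 0], [0, 0, 0], [0, 0, 0]])

```text
time: 3.87
tool_pos: [0.4904, -0.1347, 0.0647]
tool_rot: [-3.141, 0.002, 1.296]
contact_force: [-3.7, -8.3, -0.2]
opening: 0.0005
grip_force: 5.0
```

It has started and the force is falling, so I continue through the catch zone.

>>> arm_command(fingers=[1, 1, 1, 1, 1, 1, 1, 1], travel=[[0.0007, 0, 0], [0.0014, 0, 0], [0.0021, 0, 0], [0.0028, 0, 0], [0.0035, 0, 0], [0.0042, 0, 0], [0.0049, 0, 0], [0.0056, 0, 0]], dr=[[0, 0, 0], [0, 0, 0], [0, 0, 0], [0, 0, 0], [0, 0, 0], [0, 0, 0], [0, 0, 0], [0, 0, 0]])

```text
time: 4.53
tool_pos: [0.4922, -0.1283, 0.0647]
tool_rot: [-3.141, 0.001, 1.296]
contact_force: [-2.1, -2.9, -0.4]
opening: 0.0006
grip_force: 2.4
```

>>> arm_command(fingers=[1, 1, 1, 1, 1, 1, 1, 1], travel=[[0.001, 0, 0], [0.002, 0, 0], [0.003, 0, 0], [0.004, 0, 0], [0.005, 0, 0], [0.006, 0, 0], [0.007, 0, 0], [0.008, 0, 0]], dr=[[0, 0, 0], [0, 0, 0], [0, 0, 0], [0, 0, 0], [0, 0, 0], [0, 0, 0], [0, 0, 0], [0, 0, 0]])

```text
time: 5.2
tool_pos: [0.4945, -0.1199, 0.0647]
tool_rot: [-3.141, 0.0, 1.296]
contact_force: [-0.9, -4.0, 0.1]
opening: 0.0006
grip_force: 2.1
```

>>> arm_command(fingers=[1, 1, 1, 1, 1, 1, 1, 1], travel=[[0.001, 0, 0], [0.002, 0, 0], [0.003, 0, 0], [0.004, 0, 0], [0.005, 0, 0], [0.006, 0, 0], [0.007, 0, 0], [0.008, 0, 0]], dr=[[0, 0, 0], [0, 0, 0], [0, 0, 0], [0, 0, 0], [0, 0, 0], [0, 0, 0], [0, 0, 0], [0, 0, 0]])

```text
time: 5.87
tool_pos: [0.4966, -0.1123, 0.0647]
tool_rot: [-3.141, 0.0, 1.296]
contact_force: [-2.6, -3.4, -0.3]
opening: 0.0007
grip_force: 2.1
```

```bash
python3 look.py top:t2
python3 - <<'E'
from h import *;import pickle
t=pickle.load(open('v0.pkl','rb'))['top'];t['color']=cv2.imread('pics/t2.png')
p,r=blob(t,'red',(340,215,430,275));X=ray(t,p,.102)[:,:2]
u=np.array([np.cos(1.297),np.sin(1.297)]);print(len(p),np.percentile(X@u,[0,5,95,100]))
E
```

```text
5.8667 a 0.0262 l -0.5085 z 0.0647 yaw 1.2961 Fa -3.95 F [-2.6 -3.4 -0.3] open 0.0007185945329669856Traceback (most recent call last):
  File "<stdin>", line 3, in <module>
  File "h.py", line 14, in blob
    n,l,s,ce=cv2.connectedComponentsWithStats(k);i=1+np.argmax(s[1:,4])
                                                     ~~~~~~~~~^^^^^^^^^
    return _wrapfunc(a, 'argmax', axis=axis, out=out, **kwds)
    return bound(*args, **kwds)
ValueError: attempt to get argmax of an empty sequence
```

The carriage has broken free and drags about 4 N. The stop cannot be met before a≈0.056, so I slide to about 0.050 first.

>>> arm_command(fingers=[1, 1, 1, 1, 1, 1, 1, 1], travel=[[0.001, 0, 0], [0.002, 0, 0], [0.003, 0, 0], [0.004, 0, 0], [0.005, 0, 0], [0.006, 0, 0], [0.007, 0, 0], [0.008, 0, 0]], dr=[[0, 0, 0], [0, 0, 0], [0, 0, 0], [0, 0, 0], [0, 0, 0], [0, 0, 0], [0, 0, 0], [0, 0, 0]])

```text
time: 6.58
tool_pos: [0.4988, -0.1045, 0.0647]
tool_rot: [-3.141, 0.0, 1.296]
contact_force: [-3.0, -2.5, 1.0]
opening: 0.0004
grip_force: 2.1
```

>>> arm_command(fingers=[1, 1, 1, 1, 1, 1, 1, 1], travel=[[0.001, 0, 0], [0.002, 0, 0], [0.003, 0, 0], [0.004, 0, 0], [0.005, 0, 0], [0.006, 0, 0], [0.007, 0, 0], [0.008, 0, 0]], dr=[[0, 0, 0], [0, 0, 0], [0, 0, 0], [0, 0, 0], [0, 0, 0], [0, 0, 0], [0, 0, 0], [0, 0, 0]])

```text
time: 7.25
tool_pos: [0.5009, -0.0968, 0.0647]
tool_rot: [-3.141, 0.0, 1.296]
contact_force: [-4.2, -2.5, 1.6]
opening: 0.0006
grip_force: 2.1
```

>>> arm_command(fingers=[1, 1, 1, 1, 1, 1, 1, 1], travel=[[0.001, 0, 0], [0.002, 0, 0], [0.003, 0, 0], [0.004, 0, 0], [0.005, 0, 0], [0.006, 0, 0], [0.006, 0, 0], [0.006, 0, 0]], dr=[[0, 0, 0], [0, 0, 0], [0, 0, 0], [0, 0, 0], [0, 0, 0], [0, 0, 0], [0, 0, 0], [0, 0, 0]])

```text
time: 7.92
tool_pos: [0.5029, -0.091, 0.0647]
tool_rot: [3.141, -0.0, 1.296]
contact_force: [-2.0, -0.8, -0.6]
opening: 0.0008
grip_force: 1.1
```

```bash
python3 look.py top:t3
```

```text
7.9167 a 0.0484 l -0.5088 z 0.0647 yaw 1.296 Fa -1.34 F [-2.  -0.8 -0.6] open 0.0008144945069284528
```

View pics/t3.png

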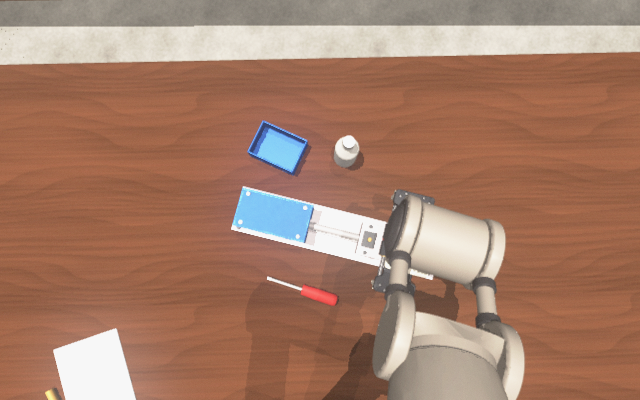

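The top view shows the carriage at (369,240), free, with the rod tip entering the cover mouth at about (313,226). The bystanders have not moved. From here I use short steps and check the force after each one.

>>> arm_command(fingers=[1, 1, 1, 1, 1, 1, 1, 1], travel=[[0.0005, 0, 0], [0.001, 0, 0], [0.0015, 0, 0], [0.002, 0, 0], [0.0025, 0, 0], [0.003, 0, 0], [0.0035, 0, 0], [0.004, 0, 0]], dr=[[0, 0, 0], [0, 0, 0], [0, 0, 0], [0, 0, 0], [0, 0, 0], [0, 0, 0], [0, 0, 0], [0, 0, 0]])

```text
time: 8.63
tool_pos: [0.504, -0.0874, 0.0647]
tool_rot: [3.141, 0.0, 1.296]
contact_force: [0.1, -3.5, -0.8]
opening: 0.0004
grip_force: 2.0
```

>>> arm_command(fingers=[1, 1, 1, 1, 1, 1, 1, 1], travel=[[0.0005, 0, 0], [0.001, 0, 0], [0.0015, 0, 0], [0.002, 0, 0], [0.0025, 0, 0], [0.003, 0, 0], [0.0035, 0, 0], [0.004, 0, 0]], dr=[[0, 0, 0], [0, 0, 0], [0, 0, 0], [0, 0, 0], [0, 0, 0], [0, 0, 0], [0, 0, 0], [0, 0, 0]])

```text
time: 9.3
tool_pos: [0.505, -0.0835, 0.0647]
tool_rot: [3.141, 0.0, 1.296]
contact_force: [-0.1, -4.7, -2.5]
opening: 0.0006
grip_force: 2.0
```

>>> arm_command(fingers=[1, 1, 1, 1, 1, 1, 1, 1], travel=[[0.0005, 0, 0], [0.001, 0, 0], [0.0015, 0, 0], [0.002, 0, 0], [0.0025, 0, 0], [0.003, 0, 0], [0.0035, 0, 0], [0.004, 0, 0]], dr=[[0, 0, 0], [0, 0, 0], [0, 0, 0], [0, 0, 0], [0, 0, 0], [0, 0, 0], [0, 0, 0], [0, 0, 0]])

```text
time: 9.97
tool_pos: [0.506, -0.0796, 0.0648]
tool_rot: [3.141, 0.0, 1.296]
contact_force: [1.2, -5.2, -1.9]
opening: 0.0003
grip_force: 2.0
```

>>> arm_command(fingers=[1, 1, 1, 1, 1, 1, 1, 1], travel=[[0.0005, 0, 0], [0.001, 0, 0], [0.0015, 0, 0], [0.002, 0, 0], [0.0025, 0, 0], [0.003, 0, 0], [0.0035, 0, 0], [0.004, 0, 0]], dr=[[0, 0, 0], [0, 0, 0], [0, 0, 0], [0, 0, 0], [0, 0, 0], [0, 0, 0], [0, 0, 0], [0, 0, 0]])

```text
time: 10.63
tool_pos: [0.5071, -0.0758, 0.0648]
tool_rot: [3.141, 0.0, 1.296]
contact_force: [1.4, -4.8, -0.8]
opening: 0.0005
grip_force: 2.0
```

>>> arm_command(fingers=[1, 1, 1, 1, 1, 1, 1, 1], travel=[[0.0005, 0, 0], [0.001, 0, 0], [0.0015, 0, 0], [0.002, 0, 0], [0.0025, 0, 0], [0.003, 0, 0], [0.0035, 0, 0], [0.004, 0, 0]], dr=[[0, 0, 0], [0, 0, 0], [0, 0, 0], [0, 0, 0], [0, 0, 0], [0, 0, 0], [0, 0, 0], [0, 0, 0]])

```text
time: 11.3
tool_pos: [0.5081, -0.0719, 0.0648]
tool_rot: [3.141, 0.0, 1.296]
contact_force: [1.5, -4.2, 0.3]
opening: 0.0004
grip_force: 2.0
```

>>> arm_command(fingers=[1, 1, 1, 1, 1, 1, 1, 1], travel=[[0.0005, 0, 0], [0.001, 0, 0], [0.0015, 0, 0], [0.002, 0, 0], [0.0025, 0, 0], [0.003, 0, 0], [0.0035, 0, 0], [0.004, 0, 0]], dr=[[0, 0, 0], [0, 0, 0], [0, 0, 0], [0, 0, 0], [0, 0, 0], [0, 0, 0], [0, 0, 0], [0, 0, 0]])

```text
time: 11.97
tool_pos: [0.5092, -0.068, 0.0647]
tool_rot: [3.142, 0.0, 1.296]
contact_force: [0.9, -4.8, -0.3]
opening: 0.0002
grip_force: 2.0
```

>>> arm_command(fingers=[1, 1, 1, 1, 1, 1, 1, 1], travel=[[0.0005, 0, 0], [0.001, 0, 0], [0.0015, 0, 0], [0.002, 0, 0], [0.0025, 0, 0], [0.003, 0, 0], [0.0035, 0, 0], [0.004, 0, 0]], dr=[[0, 0, 0], [0, 0, 0], [0, 0, 0], [0, 0, 0], [0, 0, 0], [0, 0, 0], [0, 0, 0], [0, 0, 0]])

```text
time: 12.63
tool_pos: [0.5103, -0.0642, 0.0648]
tool_rot: [3.141, 0.0, 1.296]
contact_force: [1.8, -5.3, 2.5]
opening: 0.0003
grip_force: 2.0
```

>>> arm_command(fingers=[1, 1, 1, 1, 1, 1, 1, 1], travel=[[0.0005, 0, 0], [0.001, 0, 0], [0.0015, 0, 0], [0.002, 0, 0], [0.0025, 0, 0], [0.003, 0, 0], [0.0035, 0, 0], [0.004, 0, 0]], dr=[[0, 0, 0], [0, 0, 0], [0, 0, 0], [0, 0, 0], [0, 0, 0], [0, 0, 0], [0, 0, 0], [0, 0, 0]])

```text
time: 13.3
tool_pos: [0.5112, -0.0608, 0.0647]
tool_rot: [-3.142, 0.001, 1.296]
contact_force: [-0.5, -7.1, 3.4]
opening: 0.0006
grip_force: 3.5
```

The push has risen from 4 to about 7 N and the grip force reading has gone up, so the rod is on the stop. One small step confirms it.

>>> arm_command(fingers=[1, 1, 1, 1], travel=[[0.0005, 0, 0], [0.001, 0, 0], [0.0015, 0, 0], [0.0015, 0, 0]], dr=[[0, 0, 0], [0, 0, 0], [0, 0, 0], [0, 0, 0]])

```text
time: 13.63
tool_pos: [0.5115, -0.0596, 0.0648]
tool_rot: [-3.141, 0.001, 1.296]
contact_force: [-0.4, -8.0, 3.1]
opening: 0.0004
grip_force: 4.1
```

```bash
python3 look.py
```

```text
13.6333 a 0.0809 l -0.5086 z 0.0648 yaw 1.2964 Fa -7.79 F [-0.4 -8.   3.1] open 0.00036651785058610623
```

>>> arm_command(fingers=[1, 1, 1, 1], travel=[[0.0004, 0, 0], [0.0008, 0, 0], [0.001, 0, 0], [0.001, 0, 0]], dr=[[0, 0, 0], [0, 0, 0], [0, 0, 0], [0, 0, 0]])

```text
time: 13.97
tool_pos: [0.5117, -0.059, 0.0648]
tool_rot: [-3.141, 0.002, 1.296]
contact_force: [-0.5, -10.8, 3.2]
opening: 0.0001
grip_force: 4.9
```

The push is about 10 N, which leaves about 6 N on the stop. I ease back along the rail slowly at first and then lift clear.

>>> arm_command(fingers=[1, 1, 1, 1, 1, 1, 1, 1], travel=[[-0.001, 0, 0], [-0.002, 0, 0], [-0.003, 0, 0], [-0.005, 0, 0], [-0.01, 0, 0], [-0.018, 0, 0], [-0.03, 0, 0], [-0.04, 0, 0]], dr=[[0, 0, 0], [0, 0, 0], [0, 0, 0], [0, 0, 0], [0, 0, 0], [0, 0, 0], [0, 0, 0], [0, 0, 0]])

```text
time: 14.63
tool_pos: [0.5007, -0.0976, 0.0646]
tool_rot: [-3.141, 0.0, 1.296]
contact_force: [-0.0, -0.3, -0.5]
opening: 0.0004
grip_force: 0.0
```

>>> arm_command(fingers=[1, 1, 1, 1, 1, 1, 1, 1], travel=[[-0.02, 0, -0.01], [-0.04, 0, -0.03], [-0.07, 0, -0.05], [-0.1, 0, -0.07], [-0.12, 0, -0.09], [-0.14, 0, -0.11], [-0.15, 0, -0.12], [-0.15, 0, -0.12]], dr=[[0, 0, 0], [0, 0, 0], [0, 0, 0], [0, 0, 0], [0, 0, 0], [0, 0, 0], [0, 0, 0], [0, 0, 0]])

```text
time: 15.3
tool_pos: [0.4604, -0.2444, 0.1871]
tool_rot: [3.137, 0.002, 1.293]
contact_force: [-0.3, -0.3, -0.4]
opening: 0.0002
grip_force: 0.0
```

```bash
python3 look.py top:t4
python3 - <<'E'
from h import *;import pickle
t=pickle.load(open('v0.pkl','rb'))['top'];t['color']=cv2.imread('pics/t4.png')
p,r=blob(t,'red',(340,205,430,275));X=ray(t,p,.102)[:,:2]
u=np.array([np.cos(1.297),np.sin(1.297)]);print(len(p),np.percentile(X@u,[0,5,95,100]))
E
```

```text
15.3 a -0.1108 l -0.5094 z 0.1871 yaw 1.2926 Fa -0.34 F [-0.3 -0.3 -0.4] open 0.0002215401634327516
144 [0.09116651 0.09188265 0.10245393 0.10304869]
```

View pics/t4.png

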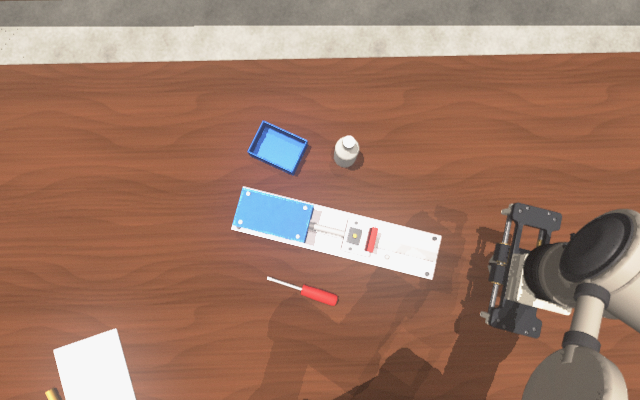

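The top view shows the plate at (372,240), about 84 mm on from its start and at the position where the push ended. The rod is inside the cover, the bystanders have not moved and the arm is clear.

```bash
python3 -c "
from cell import *
print(hand_in())"
```

```text
the job is handed in; nothing more can be done
None
```

The carriage broke free at roughly 16 N, slid about 84 mm and was left resting against the sprung stop, pressed with an estimated 6 N at most; the bystanders were not touched, the arm is clear, and the job was handed in at about 15 s (no verdict came back).

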